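Sort the coloured stones into their trays

TASK

Pick out the four gem jars that have a coloured stone in them and set each one down, upright and flat, in the round recess of the sorting tray whose felt has the colour of its stone. Set the jars down, do not let them drop, and leave the two empty jars standing where they are.

Things in the scene. Friction and masses are not known exactly. Their poses are not given: they have to be found in the camera images.
- jar_red: Loose round gem jar, 37 mm in diameter, 23 mm high, 40 g, white body with a clear lid that is fixed on; through the lid shows one ruby red faceted stone about 27 mm across. Stands upright on the table. Origin: centre of its underside; z up along its axis. Grasp it across its diameter from above, best with the fingertips 6 to 12 mm above its underside; a grip of 10 to 20 N holds it.
- tray_red: Fixed flat black sorting tray, 80 x 80 mm, 10 mm high, with a round recess 56 mm in diameter and 6 mm deep in its middle, the floor of the recess lined with red felt (floor 4 mm above the table). Origin: centre of its underside (the recess is centred over it); z up, x and y along its sides.
- jar_green: Loose round gem jar, 37 mm in diameter, 23 mm high, 40 g, white body with a clear lid that is fixed on; through the lid shows one emerald green faceted stone about 27 mm across. Stands upright on the table. Origin: centre of its underside; z up along its axis. Grasp it across its diameter from above, best with the fingertips 6 to 12 mm above its underside; a grip of 10 to 20 N holds it.
- tray_green: Fixed flat black sorting tray, 80 x 80 mm, 10 mm high, with a round recess 56 mm in diameter and 6 mm deep in its middle, the floor of the recess lined with green felt (floor 4 mm above the table). Origin: centre of its underside (the recess is centred over it); z up, x and y along its sides.
- jar_blue: Loose round gem jar, 37 mm in diameter, 23 mm high, 40 g, white body with a clear lid that is fixed on; through the lid shows one sapphire blue faceted stone about 27 mm across. Stands upright on the table. Origin: centre of its underside; z up along its axis. Grasp it across its diameter from above, best with the fingertips 6 to 12 mm above its underside; a grip of 10 to 20 N holds it.
- tray_blue: Fixed flat black sorting tray, 80 x 80 mm, 10 mm high, with a round recess 56 mm in diameter and 6 mm deep in its middle, the floor of the recess lined with blue felt (floor 4 mm above the table). Origin: centre of its underside (the recess is centred over it); z up, x and y along its sides.
- jar_yellow: Loose round gem jar, 37 mm in diameter, 23 mm high, 40 g, white body with a clear lid that is fixed on; through the lid shows one bright yellow faceted stone about 27 mm across. Stands upright on the table. Origin: centre of its underside; z up along its axis. Grasp it across its diameter from above, best with the fingertips 6 to 12 mm above its underside; a grip of 10 to 20 N holds it.
- tray_yellow: Fixed flat black sorting tray, 80 x 80 mm, 10 mm high, with a round recess 56 mm in diameter and 6 mm deep in its middle, the floor of the recess lined with yellow felt (floor 4 mm above the table). Origin: centre of its underside (the recess is centred over it); z up, x and y along its sides.
- jar_empty_a: Loose gem jar of the same make, 37 mm in diameter, 23 mm high, but with no stone in it: all white seen from above. Stays where it stands. Origin: centre of its underside; z up.
- jar_empty_b: Loose gem jar of the same make, 37 mm in diameter, 23 mm high, but with no stone in it: all white seen from above. Stays where it stands. Origin: centre of its underside; z up.
Things that resemble listed ones, but are neither listed nor needed, are in the scene too. Leave any orange look-alike of the jar_green alone.

How it is judged:
At the end, for the whole second after the job is handed in: Each of the four jars with a stone stands upright and flat (within 0.12 rad) on the floor of the recess of the tray of its own colour, its axis within 12 mm of the tray's middle, released and at rest; both empty jars are upright and within 15 mm of where they stood at the start (horizontal distance between jar_red and tray_red below 0.012 m and z of jar_red in the frame of tray_red between 0.001 and 0.007 m and angle between each of jar_red, jar_green, jar_blue, jar_yellow, jar_empty_a, jar_empty_b's own z axis and vertical below 0.12 rad and linear speed of each of jar_red, jar_green, jar_blue, jar_yellow below 0.01 m/s and horizontal distance between jar_green and tray_green below 0.012 m and z of jar_green in the frame of tray_green between 0.001 and 0.007 m and horizontal distance between jar_blue and tray_blue below 0.012 m and z of jar_blue in the frame of tray_blue between 0.001 and 0.007 m and horizontal distance between jar_yellow and tray_yellow below 0.012 m and z of jar_yellow in the frame of tray_yellow between 0.001 and 0.007 m and distance of each of jar_empty_a, jar_empty_b from where it was at the start of the episode below 0.015 m); the robot touches nothing.
It fails at once if the jar with the red stone is let fall or thrown (moves faster than 0.6 m/s with no finger on it) (linear speed of jar_red above 0.6 m/s and contact force between the fingers and jar_red below 0.05 N).
It fails at once if the jar with the green stone is let fall or thrown (moves faster than 0.6 m/s with no finger on it) (linear speed of jar_green above 0.6 m/s and contact force between the fingers and jar_green below 0.05 N).
It fails at once if the jar with the blue stone is let fall or thrown (moves faster than 0.6 m/s with no finger on it) (linear speed of jar_blue above 0.6 m/s and contact force between the fingers and jar_blue below 0.05 N).
It fails at once if the jar with the yellow stone is let fall or thrown (moves faster than 0.6 m/s with no finger on it) (linear speed of jar_yellow above 0.6 m/s and contact force between the fingers and jar_yellow below 0.05 N).
It fails at once if an empty jar is shifted by more than 15 mm (distance of any of jar_empty_a, jar_empty_b from where it was at the start of the episode above 0.015 m).
It also fails if it takes over 88 s, if anything falls off the work surface, if the arm or the gripper's body presses on something with over 40 N, if the wrist force passes 120 N, or if a joint passes its speed limit or range.

ROBOT

A 7-joint arm with a two-finger parallel gripper is mounted at the origin on a cart in front of the work surface, level with it; the furniture and walls round the work are solid. World frame = base frame: x ahead of the robot, y to its left, z up, the work surface at z = 0. Lengths are in m, angles in rad, forces in N, time in s.
With the tool pointing down it reaches from about 0.35 to 0.9 m from the base axis. Payload 8.1 kg.
Tool frame: the origin (TCP) lies midway between the tips of the shut fingers; the grasp point (between the pads) lies behind it (arm.tcp_to_grasp is the z of the grasp point in the tool frame, in m); z points along the fingers, y is the line along which they close (so a half turn about z gives the same grasp; the last joint's range is limited). The gripper opens to 92 mm and grips with 3 to 60 N. Pads are 19 mm wide; open, the fingers measure 130 mm over their backs; the gripper's body (75 mm by 190 mm) begins 47 mm behind the grasp point.
Start: joints at [-1.252, 0.434, 0.025, 1.573, -0.012, 1.134, -0.075], TCP at [0.256, 0.57, 0.19] pointing down, gripper open.
Joint ranges: [-2.62, 2.62], [-0.44, 2.09], [-1.27, 1.32], [0.08, 2.57], [-1.32, 4.46], [0.12, 2], [-2.74, 2.74]. Speed limits (rad/s): [2.22, 2.22, 3.01, 3.01, 3.14, 3.14, 3.14].

INTERFACE

Orientations are given as a rotation vector (axis times angle).
In Python, from cell import readout, vision, arm gives the robot as it stands.
- The arm moves only by the tool carry_out, never from a script. Its argument "increments" is one flat list of numbers, 6 for each row, row after row: the shift along the world's x, y, z in mm, then the turn, a rotation vector about the world's x, y, z in rad. In form: [tx, ty, tz, wx, wy, wz, tx, ty, tz, wx, wy, wz, ...]. A call has 1 to 20 rows; each row shifts and turns the commanded pose from where the row before left it; what a row does not reach is not made up. A row lasts 1/8 s, in which the tool goes at most 62.5 mm and 10.7 degrees, less where a joint would pass 70% of its speed; a pose out of reach is approached as far as the arm can. A call with a gripper value outside its range is refused whole. "grip" is the closure, from 0 (fully open) to 1 (shut), set as the call begins (left out, the last holds). The fingers move at their own pace and stop on an object; "newtons" is the grip in N (left out, the last holds). Time passes only in rows, so rows that do not move let the fingers close. It gives the time, the measured TCP pose, the force, the opening and the grip force at its end, in the units of the state.
- readout.observe(): the state, without advancing time (a new reading comes with each control period).
- vision.get_image(name): name is "side" or "top"; returns the picture (420x560x3 uint8, red, green, blue); there is no depth.
- vision.calibration(name): a dict with "fov_y" (degrees; the focal length in pixels is half the picture's height over the tangent of half this angle, whatever the lens; pixels are square), "cx", "cy" (the principal point, pixels), "k1" (the pictures are not rectified: a ray, as slopes to the right and down, at radius r is drawn at 1 + k1 r^2 times it, then the intrinsics apply), "pose" (4x4, takes a point from camera to world coordinates). Camera axes: x right, y up, looking along -z (the intrinsics and any distortion apply to the point x, -y, -z); pixel columns grow to the right and rows downward; lengths in m; the calibration is good to about 2 mm. A picture is of the moment at which its call begins. calibration takes no time and is no camera call.
- arm.sign_off(): hands the job in; it is judged then, once.
The state is a dict: "clock": time; "joints": joint angles; "dq": joint speeds; "joint_efforts": joint torques, N m; "position": TCP position; "ee_rot": TCP orientation; "force": force on the tool from outside, world axes, zero at the start; "ft_torque": the same for the moment, N m; "width": opening from 0.0 (shut) to 1.0 (fully open); "gripper_force": force on a finger pad.
Only numpy, scipy, OpenCV 4.12 (cv2) and the standard library are available. Lean on these libraries where they do the work, as an engineer would, in place of code of your own. Each camera call takes 0.05 s, during which the arm holds its last target. There are 200 camera calls.

## Working session

There is one attempt and no reset: what is moved stays moved. The work goes in short steps, Python scripts to look and compute and a tool call to move; the robot and the scene stay as the last step left them, time stands still between calls to the robot, and variables do not carry over. Pictures are saved under pics/ and viewed, at most 14 in all, crops included, and the job is handed in when it is done.

Besides the shell and the picture viewer there is one more tool, called after "Emit:" as name(argument=value, ...) on one line, values as JSON. carry_out: Moves the arm, as the interface text tells. Its arguments: {"type":"object","properties":{"increments":{"type":"array","items":{"type":"number"}},"grip":{"type":"number"},"newtons":{"type":"number"}},"required":["increments"]}

```bash
mkdir -p pics
python3 - <<'E'
from cell import readout, vision, arm
import cv2
print(readout.observe(), arm.tcp_to_grasp)
for n in("top","side"):
    cv2.imwrite(f"pics/{n}0.png",vision.get_image(n)[:,:,::-1]); print(vision.calibration(n))
E
```

```text
{'clock': 0.0, 'joints': array([-1.25160114,  0.43523206,  0.02494623,  1.57409334, -0.01158095,
        1.13400118, -0.07507234]), 'dq': array([-0.00028494,  0.00080311, -0.00081748,  0.00073816, -0.00036538,
        0.00069511, -0.00069458]), 'joint_efforts': array([ 7.73341289e-04, -6.67853951e+01,  9.85158384e-01, -3.14451993e+01,
       -6.06325851e-02,  4.28126310e-02,  1.28104075e-04]), 'position': array([0.25568984, 0.56967974, 0.18954053]), 'ee_rot': array([-6.57629962e-01, -3.07180127e+00,  2.47956015e-03]), 'force': array([ 0.17826989, -0.27839489,  0.71208097]), 'ft_torque': array([ 0.02566685, -0.06793595, -0.00896547]), 'gripper_force': 0.0, 'width': 1.000802342375922} -0.0188
{'fov_y': 54.43985633170999, 'cx': 277.01367011299794, 'cy': 203.49857306013112, 'k1': -0.12538785143568532, 'pose': array([[-0.02113721,  0.98234767, -0.18586626,  0.35945947],
       [-0.99948898, -0.02522167, -0.01963799, -0.03088714],
       [-0.02397919,  0.18535619,  0.98237879,  0.9149882 ],
       [ 0.        ,  0.        ,  0.        ,  1.        ]])}
{'fov_y': 43.87922857988756, 'cx': 278.29725783505785, 'cy': 208.7177836233457, 'k1': -0.0008309687684562896, 'pose': array([[ 0.93473036,  0.19275175, -0.29853963,  0.18141256],
       [-0.35531133,  0.49336349, -0.79394353, -0.97002961],
       [-0.00574545,  0.84819763,  0.52964872,  0.65414557],
       [ 0.        ,  0.        ,  0.        ,  1.        ]])}
```

View pics/top0.png

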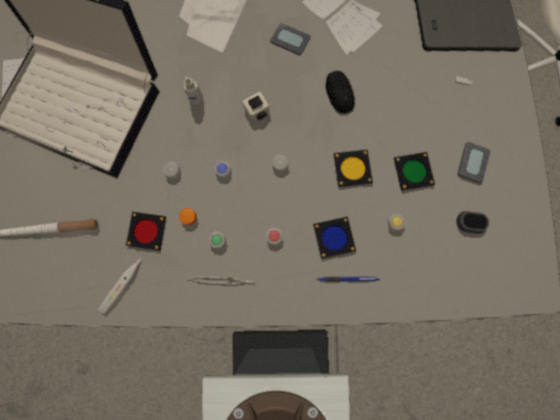

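View pics/side0.png

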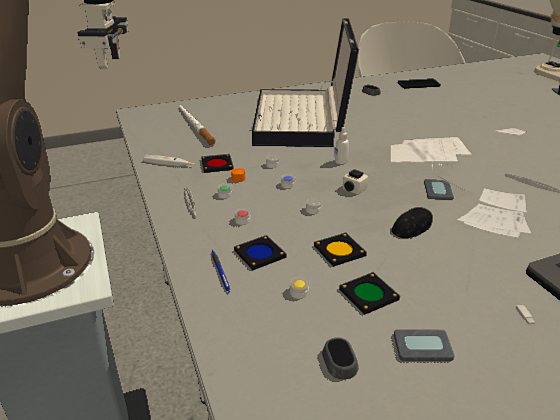

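Top view: stone jars red (274,236), green (217,240), blue (222,170) and yellow (397,222). The empties are at (171,170) and (280,162). The orange look-alike at (187,216) stays alone. The trays are red (146,231), blue (334,237), yellow (353,168) and green (414,171).

```bash
cat > h.py <<'E'
import numpy as np, cv2
from cell import readout, vision, arm
def ray(n,u,v,z):
    c=vision.calibration(n); f=210/np.tan(np.radians(c["fov_y"]/2))
    K=np.array([[f,0,c["cx"]],[0,f,c["cy"]],[0,0,1]])
    p=cv2.undistortPoints(np.array([[[u,v]]],float),K,np.array([c["k1"],0,0,0]))[0,0]
    T=c["pose"]; d=T[:3,:3]@[p[0],-p[1],-1]; o=T[:3,3]
    return o+d*(z-o[2])/d[2]
RNG={"red":[(0,6),(174,180)],"orange":[(7,16)],"yellow":[(18,32)],"green":[(50,90)],"blue":[(110,130)]}
def blobs(n,img):
    h=cv2.cvtColor(img,cv2.COLOR_RGB2HSV); out=[]
    for k,rs in RNG.items():
        m=sum(cv2.inRange(h,(a,110,60),(b,255,255)) for a,b in rs)
        N,_,st,ce=cv2.connectedComponentsWithStats(m)
        for i in range(1,N):
            if st[i,4]>25: out.append((k,st[i,2:5].tolist(),ce[i]))
    return out
E
python3 - <<'E'
from h import *
for n in("top","side"):
    im=cv2.imread(f"pics/{n}0.png")[:,:,::-1].copy()
    for k,s,c in blobs(n,im):
        print(n,k,s,c.round(1),"felt",(ray(n,*c,.004)[:2]*1e3).round(1),"stone",(ray(n,*c,.02)[:2]*1e3).round(1))
    if n=="top":
        cv2.imwrite("pics/crop.png",cv2.resize(im[130:270,120:440,::-1],None,fx=2.5,fy=2.5,interpolation=cv2.INTER_CUBIC))
for p in [(171,170),(280,162)]: print("empty",(ray("top",*p,.02)*1e3).round(1))
E
```

```text
top red [24, 25, 457] [145.5 230.9] felt [475.7 290.1] stone [473.7 284.4]
top red [10, 10, 79] [273.6 235.5] felt [459.1  -3.6] stone [457.4  -4.1]
top orange [18, 17, 249] [187.4 216.1] felt [507.9 192.8] stone [505.2 188.8]
top orange [38, 9, 194] [ 79.8 224. ] felt [494.7 451.9] stone [492.4 443.4]
top yellow [26, 25, 489] [352.6 167.9] felt [ 611.1 -189.1] stone [ 606.7 -186.3]
top yellow [11, 10, 80] [397.1 221.4] felt [ 483.7 -283.4] stone [ 481.5 -279. ]
top green [23, 21, 386] [414.  170.9] felt [ 600.6 -332.5] stone [ 596.4 -327.2]
top blue [25, 24, 489] [333.9 237.4] felt [ 451.4 -138.3] stone [ 449.8 -136.5]
top blue [19, 3, 56] [349.2 279. ] felt [ 358.5 -168.1] stone [ 358.5 -165.7]
side red [20, 8, 126] [216.5 162.4] felt [475.1 291.1] stone [467.9 260.1]
side red [11, 7, 51] [242.2 213.1] felt [462.9  17.3] stone [455.9  -7. ]
side orange [16, 17, 141] [206.7 136.1] felt [493.2 472.9] stone [485.5 437.4]
side orange [15, 14, 189] [237.8 174.6] felt [508.8 202.1] stone [500.7 173.3]
side yellow [9, 9, 43] [554.9  17.6] felt [2719.7 1336.7] stone [2657.2 1279.9]
side yellow [27, 15, 305] [339.1 248.2] felt [ 611.1 -188.1] stone [ 600.5 -207.4]
side yellow [13, 9, 96] [299.  284.2] felt [ 488.  -264.5] stone [ 480.5 -281.9]
side green [9, 5, 27] [224.4 187.4] felt [457.2 148.7] stone [450.4 121.2]
side green [29, 18, 386] [368.3 291.8] felt [ 600.5 -331.4] stone [ 590.2 -347.1]
side blue [27, 15, 288] [259.1 251.4] felt [ 451.  -137.7] stone [ 444.4 -158.1]
side blue [14, 29, 104] [222.  275.6] felt [ 357.6 -186.3] stone [ 353.3 -205.6]
empty [613.6 229.5  20. ]
empty [624.8 -21.8  20. ]
```

View pics/crop.png

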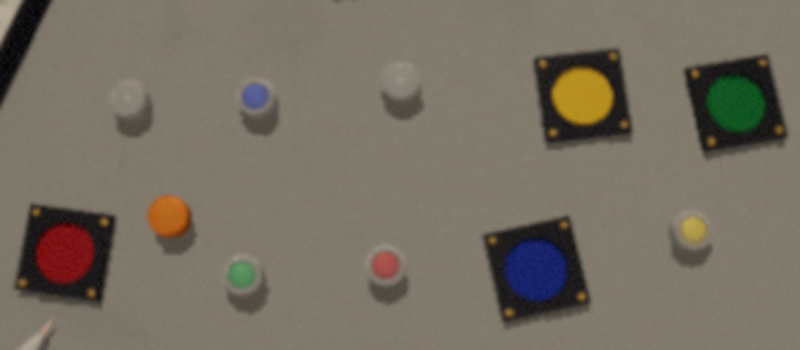

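The enlarged crop confirms all four stones and both plain white empties. Next I'll measure the green and blue stones with a looser mask.

Run:
```python
from h import *
from scipy.optimize import brentq
J={"red":((274,236),(242,213)),"green":((217,240),(224,187)),"blue":((222,170),(288,180)),"yellow":((397,222),(299,285))}
R={"red":[(0,9),(170,180)],"green":[(50,90)],"blue":[(108,135)],"yellow":[(18,32)]}
for k,pp in J.items():
    r=[]
    for n,(u,v) in zip(("top","side"),pp):
        im=cv2.imread(f"pics/{n}0.png"); h=cv2.cvtColor(im,cv2.COLOR_BGR2HSV)
        m=sum(cv2.inRange(h,(a,75,50),(b,255,255)) for a,b in R[k])
        w=np.zeros_like(m); cv2.circle(w,(u,v),11,255,-1); m&=w
        M=cv2.moments(m,True); c=(M["m10"]/M["m00"],M["m01"]/M["m00"])
        r.append((ray(n,*c,0.0),ray(n,*c,.04))); print(k,n,M["m00"],np.round(c,1),(ray(n,*c,.018)[:2]*1e3).round(1))
    # closest z
    a=r[0][0]-r[1][0]; b=(r[0][1]-r[0][0])-(r[1][1]-r[1][0]); t=-(a@b)/(b@b); print("  z mm",round(40*t,1))
```

```text
red top 106.0 [273.9 235.6] [457.3  -4.6]
red side 62.0 [242.2 213.2] [456.7  -4.4]
  z mm 18.1
green top 69.0 [216.2 239.4] [451.6 123.5]
green side 41.0 [224.3 187.6] [451. 124.]
  z mm 18.2
blue top 62.0 [221.7 167.9] [615.4 112. ]
blue side 36.0 [287.7 178.1] [614.4 112.3]
  z mm 18.1
yellow top 103.0 [397.  221.4] [ 481.8 -279.4]
yellow side 104.0 [298.9 284.2] [ 481.2 -279.6]
  z mm 17.8
```

Both views agree to 1 mm, and the stones come out at 18 mm height, which fits the jars. I'll start with green: approach above the jar with the fingers turned along x and partly closed.

Emit:
carry_out(increments=[16.3, -37.2, -6, 0, 0, -0.096, 16.3, -37.2, -6, 0, 0, -0.096, 16.3, -37.2, -6, 0, 0, -0.096, 16.3, -37.2, -6, 0, 0, -0.096, 16.3, -37.2, -6, 0, 0, -0.096, 16.3, -37.2, -6, 0, 0, -0.096, 16.3, -37.2, -6, 0, 0, -0.096, 16.3, -37.2, -6, 0, 0, -0.096, 16.3, -37.2, -6, 0, 0, -0.096, 16.3, -37.2, -6, 0, 0, -0.096, 16.3, -37.2, -6, 0, 0, -0.096, 16.3, -37.2, -6, 0, 0, -0.096, 0, 0, 0, 0, 0, 0, 0, 0, 0, 0, 0, 0], grip=0.3, newtons=15)

```text
clock: 1.85
position: [0.4511, 0.1243, 0.1182]
ee_rot: [-2.224, -2.219, 0.001]
force: [-0.5, 0.9, 0.0]
width: 0.695
gripper_force: 0.0
```

Emit:
carry_out(increments=[0, 0, -15, 0, 0, 0, 0, 0, -15, 0, 0, 0, 0, 0, -15, 0, 0, 0, 0, 0, -15, 0, 0, 0, 0, 0, -15, 0, 0, 0, 0, 0, -10, 0, 0, 0, 0, 0, -10, 0, 0, 0, 0, 0, -10, 0, 0, 0, 0, 0, -4, 0, 0, 0, 0, 0, 0, 0, 0, 0, 0, 0, 0, 0, 0, 0])

```text
clock: 3.22
position: [0.4517, 0.1239, 0.0096]
ee_rot: [2.225, 2.218, 0.001]
force: [0.2, 0.6, 0.8]
width: 0.702
gripper_force: 0.0
```

Emit:
carry_out(increments=[0, 0, 0, 0, 0, 0, 0, 0, 0, 0, 0, 0, 0, 0, 0, 0, 0, 0, 0, 0, 0, 0, 0, 0, 0, 0, 0, 0, 0, 0], grip=1, newtons=15)

```text
clock: 3.85
position: [0.4515, 0.1238, 0.0094]
ee_rot: [2.225, 2.218, 0.0]
force: [-0.3, -1.2, -0.7]
width: 0.205
gripper_force: 0.0
```

The opening is below 37 mm with no grip force, so I missed the jar. Looking.

Run:
```python
from h import *
print(readout.observe()["width"])
a=vision.get_image("side")[100:260,150:350]; b=vision.get_image("top")[160:320,120:320]
cv2.imwrite("pics/g1.png",cv2.resize(np.hstack([a,b])[:,:,::-1],None,fx=2,fy=2,interpolation=cv2.INTER_CUBIC))
```

```text
0.2047621178767838
```

View pics/g1.png

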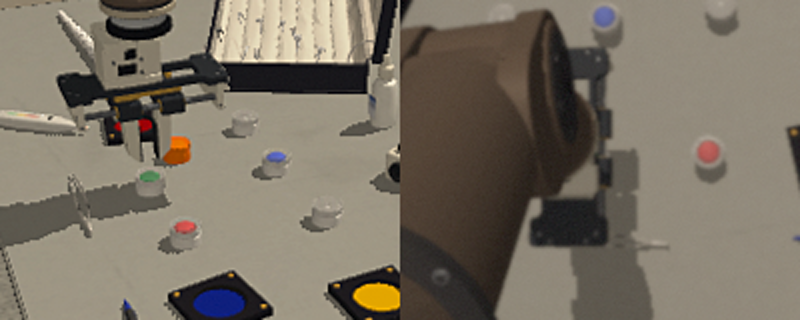

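Run:
```python
from h import *
print(readout.observe()["width"])
a=vision.get_image("side")[120:220,170:290]
cv2.imwrite("pics/g2.png",cv2.resize(a[:,:,::-1],None,fx=6,fy=6,interpolation=cv2.INTER_CUBIC))
def proj(n,X):
    c=vision.calibration(n); f=210/np.tan(np.radians(c["fov_y"]/2)); T=np.linalg.inv(c["pose"]); p=T[:3,:3]@X+T[:3,3]
    a=np.array([p[0],-p[1]])/-p[2]; a*=1+c["k1"]*(a@a); return a*f+[c["cx"],c["cy"]]
for dx in(-.01,.01): print(proj("side",np.array([.4515+dx,.1238,.0094])))
```

```text
0.12122951033527381
[220.86808252 191.34082889]
[228.6676283  189.86727908]
```

View pics/g2.png

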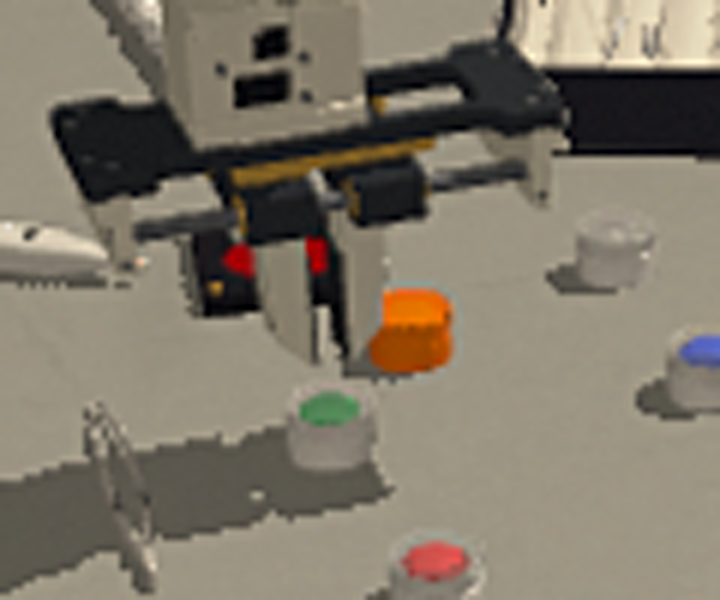

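The fingertips appear at side px (225.5,182) against (225,190.6) predicted, so they are either too high or behind the jar. I'll triangulate the gripper plate centre in both views: side (221.7,139.7), top (206,233.5).

```bash
cat >> h.py <<'E'
def tri(a,b):
    p,q=[(ray(n,*c,0.),ray(n,*c,.1)) for n,c in(("top",a),("side",b))]
    A=np.c_[p[1]-p[0],-(q[1]-q[0])]; t=np.linalg.lstsq(A,q[0]-p[0],rcond=None)[0]
    u,v=p[0]+t[0]*(p[1]-p[0]),q[0]+t[1]*(q[1]-q[0]); return ((u+v)/2*1e3).round(1),round(1e3*np.linalg.norm(u-v),1)
E
python3 - <<'E'
from h import *
print(tri((206,233.5),(221.7,139.7)))
print(ray("side",225.5,181.7,.009)*1e3)
im=vision.get_image("top")[170:310,140:290]
cv2.imwrite("pics/g3.png",cv2.resize(im[:,:,::-1],None,fx=4,fy=4,interpolation=cv2.INTER_CUBIC))
E
```

```text
(array([450.9, 120.6, 147.9]), np.float64(1.8))
[465.83327652 167.68715199   9.        ]
```

View pics/g3.png

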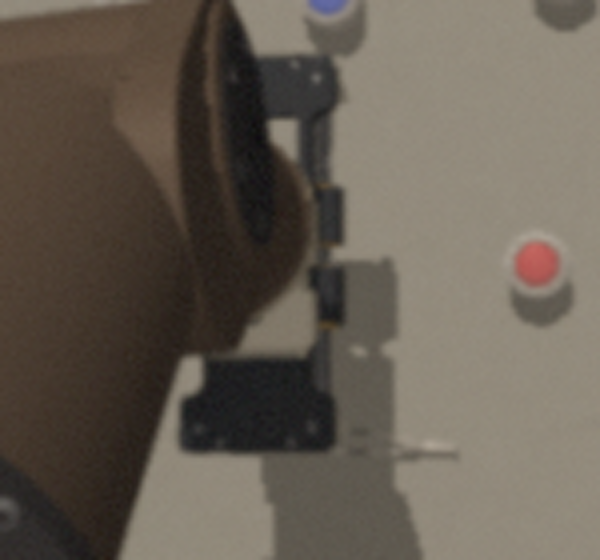

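The plate's xy matches the reported pose, so the fingers are straight above the jar but too high. I'll compute the true tip height.

Run:
```python
from h import *
print(readout.observe()["width"])
for y in (114.3,123.8):   # tip bottom edge at near pad edge / centre
  for z in (9,20,25,30,35,40):
    r=[ray("side",u,v,z/1e3)*1e3 for u,v in((222.5,180.8),(229.2,182.5))]
    print(z,[q[:2].round(1) for q in r])
  break
```

```text
0.033529735261822145
9 [array([460. , 175.1]), array([473.5, 160.2])]
20 [array([455.2, 155.5]), array([468.5, 140.9])]
25 [array([453.1, 146.7]), array([466.2, 132.2])]
30 [array([450.9, 137.8]), array([463.9, 123.4])]
35 [array([448.8, 128.9]), array([461.7, 114.6])]
40 [array([446.6, 120. ]), array([459.4, 105.9])]
```

The tips are at about 34 mm, so the reported z is roughly 25 mm low. I'll open, descend part way gently and check.

Emit:
carry_out(increments=[0, 0, 0, 0, 0, 0, 0, 0, 0, 0, 0, 0, 0, 0, 0, 0, 0, 0, 0, 0, 0, 0, 0, 0, 0, 0, 0, 0, 0, 0, 0, 0, 0, 0, 0, 0, 0, 0, 0, 0, 0, 0, 0, 0, 0, 0, 0, 0], grip=0.3)

```text
clock: 5.05
position: [0.4515, 0.1238, 0.0093]
ee_rot: [2.225, 2.218, 0.0]
force: [-1.1, -0.5, 0.7]
width: 0.697
gripper_force: 0.0
```

Emit:
carry_out(increments=[0, 0, -4, 0, 0, 0, 0, 0, -4, 0, 0, 0, 0, 0, -4, 0, 0, 0, 0, 0, -3, 0, 0, 0, 0, 0, 0, 0, 0, 0])

```text
clock: 5.68
position: [0.4513, 0.1237, -0.0059]
ee_rot: [-2.225, -2.218, 0.001]
force: [-0.0, 0.5, -0.2]
width: 0.701
gripper_force: 0.0
```

Run:
```python
from h import *
a=vision.get_image("side")[120:220,170:290]
cv2.imwrite("pics/g4.png",cv2.resize(a[:,:,::-1],None,fx=6,fy=6,interpolation=cv2.INTER_CUBIC))
```

```text
(no output)
```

View pics/g4.png

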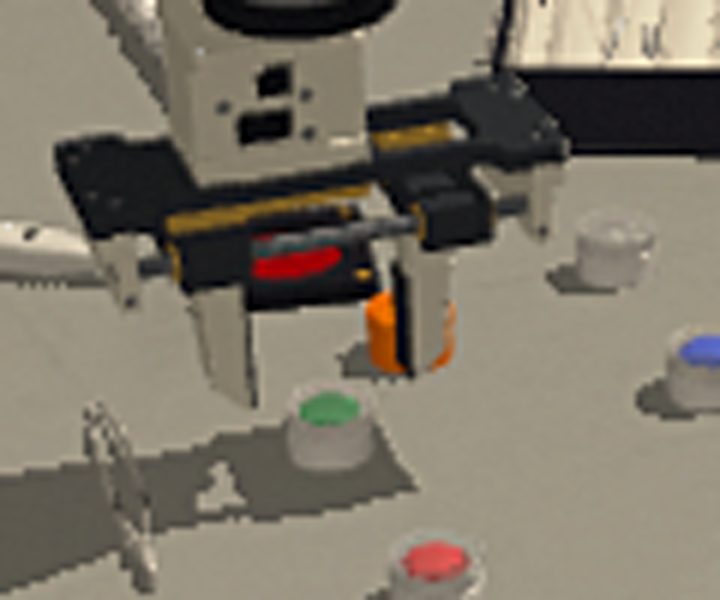

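Run:
```python
from h import *
for z in (0,10,15,20,25,30):
    print(z,[(ray("side",u,v,z/1e3)*1e3)[:2].round(1) for u,v in((212.5,187.5),(238.3,182.5))])
```

```text
0 [array([430.7, 166.3]), array([499.4, 167.4])]
10 [array([426.9, 149. ]), array([494.5, 150. ])]
15 [array([425. , 140.3]), array([492.1, 141.3])]
20 [array([423.1, 131.6]), array([489.7, 132.6])]
25 [array([421.2, 122.9]), array([487.2, 123.9])]
30 [array([419.3, 114.2]), array([484.8, 115.2])]
```

The tips have moved down in line but are still around 25 mm, so the z bias is about 30 mm. I'll find the table by a gentle touch beside the jar.

Emit:
carry_out(increments=[0, 0, -4, 0, 0, 0, 0, 0, -4, 0, 0, 0, 0, 0, -3, 0, 0, 0, 0, 0, 0, 0, 0, 0, 0, 0, 0, 0, 0, 0])

```text
clock: 6.35
position: [0.4516, 0.1238, -0.0166]
ee_rot: [2.225, 2.218, 0.0]
force: [0.4, -0.3, -1.2]
width: 0.703
gripper_force: 0.0
```

Run:
```python
from h import *
print(readout.observe()["force"])
a=vision.get_image("side")[120:220,170:290]
cv2.imwrite("pics/g5.png",cv2.resize(a[:,:,::-1],None,fx=6,fy=6,interpolation=cv2.INTER_CUBIC))
```

```text
[ 0.39779659 -0.33470652 -1.23801878]
```

View pics/g5.png

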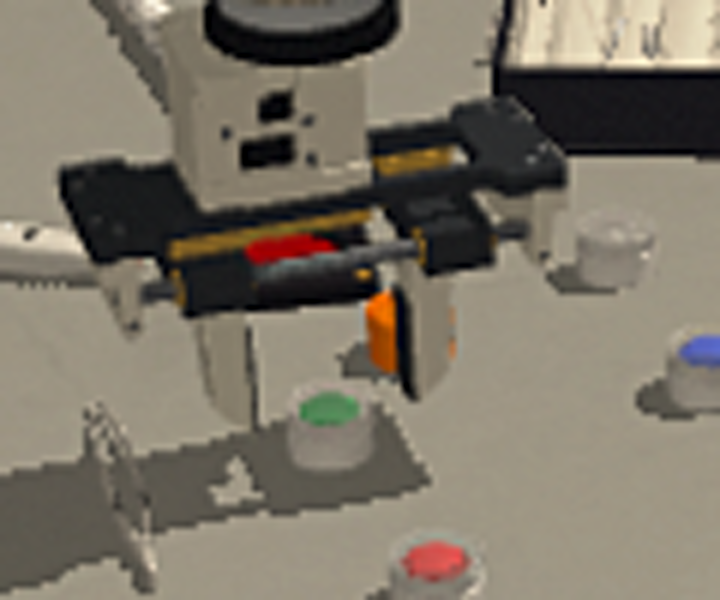

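Emit:
carry_out(increments=[0, 0, -3, 0, 0, 0, 0, 0, -3, 0, 0, 0, 0, 0, 0, 0, 0, 0])

```text
clock: 6.78
position: [0.4513, 0.1237, -0.0229]
ee_rot: [-2.225, -2.218, 0.001]
force: [0.1, 0.2, 0.0]
width: 0.703
gripper_force: 0.0
```

Emit:
carry_out(increments=[0, 0, -2, 0, 0, 0, 0, 0, -2, 0, 0, 0, 0, 0, 0, 0, 0, 0])

```text
clock: 7.15
position: [0.4514, 0.1238, -0.0268]
ee_rot: [-2.225, -2.218, 0.0]
force: [-0.2, -0.3, -0.3]
width: 0.703
gripper_force: 0.0
```

Run:
```python
from h import *
print(readout.observe()["force"])
a=vision.get_image("side")[120:220,170:290]
cv2.imwrite("pics/g6.png",cv2.resize(a[:,:,::-1],None,fx=6,fy=6,interpolation=cv2.INTER_CUBIC))
```

```text
[-0.22397146 -0.32617064 -0.29456583]
```

View pics/g6.png

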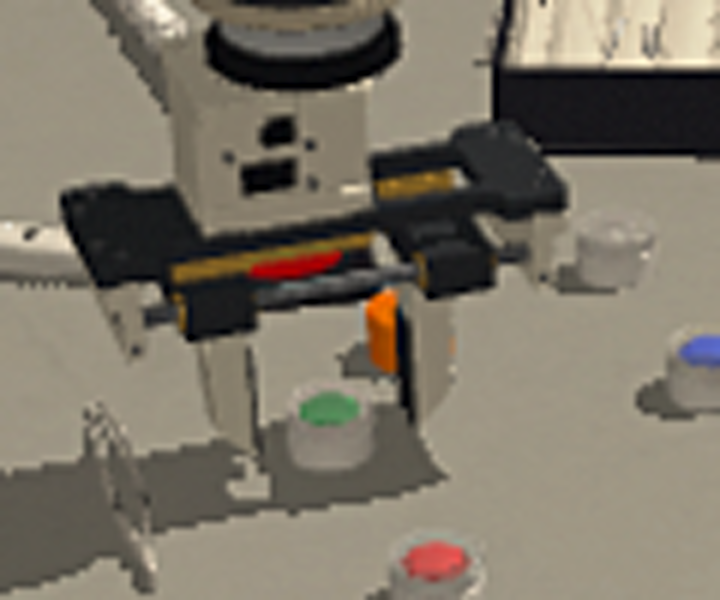

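The tips are now at about 9 mm true (reported -26.8, so the bias is about 36 mm), around the middle of the jar. Gripping, then a test lift.

Emit:
carry_out(increments=[0, 0, 0, 0, 0, 0, 0, 0, 0, 0, 0, 0, 0, 0, 0, 0, 0, 0, 0, 0, 0, 0, 0, 0, 0, 0, 0, 0, 0, 0, 0, 0, 0, 0, 0, 0], grip=1, newtons=15)

```text
clock: 7.95
position: [0.4515, 0.1239, -0.0266]
ee_rot: [2.225, 2.218, 0.0]
force: [-0.4, -0.8, 0.9]
width: 0.394
gripper_force: 15.0
```

Emit:
carry_out(increments=[0, 0, 10, 0, 0, 0, 0, 0, 20, 0, 0, 0, 0, 0, 20, 0, 0, 0, 0, 0, 10, 0, 0, 0, 12.4, -38, 0, 0, 0, 0, 12.4, -38, 0, 0, 0, 0, 12.4, -38, 0, 0, 0, 0, 12.4, -38, 0, 0, 0, 0, 12.4, -38, 0, 0, 0, 0, 12.4, -38, 0, 0, 0, 0, 12.4, -38, 0, 0, 0, 0, 12.4, -38, 0, 0, 0, 0, 12.4, -38, 0, 0, 0, 0, 12.4, -38, 0, 0, 0, 0, 12.4, -38, 0, 0, 0, 0, 12.4, -38, 0, 0, 0, 0, 0, 0, 0, 0, 0, 0, 0, 0, 0, 0, 0, 0])

```text
clock: 10.2
position: [0.5999, -0.3315, 0.0329]
ee_rot: [-2.224, -2.217, -0.0]
force: [0.2, 0.3, -1.0]
width: 0.392
gripper_force: 15.0
```

Run:
```python
from h import *
im=vision.get_image("side")
for k,s,c in blobs("side",im): print(k,s,c.round(1),(ray("side",*c,.078)[:2]*1e3).round(1),(ray("side",*c,.02)[:2]*1e3).round(1))
```

```text
red [20, 8, 129] [216.5 162.5] [441.4 147.2] [467.6 259.7]
red [11, 7, 51] [242.2 213.1] [430.8 -95.1] [455.9  -7. ]
orange [16, 17, 141] [206.7 136.1] [457.7 308.7] [485.5 437.4]
orange [15, 14, 189] [237.8 174.6] [471.5  68.7] [500.7 173.3]
yellow [9, 9, 43] [554.9  17.6] [2430.8 1074.2] [2657.2 1279.9]
yellow [44, 13, 119] [374.9 230. ] [ 654.1 -248.5] [ 701.7 -175.9]
yellow [6, 9, 27] [394.  233.9] [ 681.8 -273.6] [ 732.2 -203.5]
yellow [11, 12, 59] [330.3 249.6] [ 545.  -275.2] [ 581.6 -205.2]
yellow [9, 9, 61] [347.1 250.8] [ 572.4 -289.6] [ 611.8 -221.1]
yellow [13, 9, 96] [299.  284.2] [ 453.1 -344.8] [ 480.5 -281.9]
green [28, 18, 336] [369.  291.5] [ 554.2 -403.8] [ 591.8 -346.8]
blue [27, 15, 302] [259.2 251.4] [ 420.5 -232.4] [ 444.5 -158.2]
blue [14, 29, 102] [222.  275.6] [ 337.6 -275.4] [ 353.3 -205.5]
```

Emit:
carry_out(increments=[0, 0, -15, 0, 0, 0, 0, 0, -15, 0, 0, 0, 0, 0, -12, 0, 0, 0, 0, 0, -7, 0, 0, 0, 0, 0, -2, 0, 0, 0, 0, 0, -2, 0, 0, 0, 0, 0, -1, 0, 0, 0, 0, 0, 0, 0, 0, 0, 0, 0, 0, 0, 0, 0])

```text
clock: 11.38
position: [0.6005, -0.3322, -0.0204]
ee_rot: [2.225, 2.218, 0.0]
force: [0.6, -0.1, -0.6]
width: 0.397
gripper_force: 15.0
```

Underside is about 6 mm up, so I'll go the last millimetres in 1 mm steps until contact.

Emit:
carry_out(increments=[0, 0, -1, 0, 0, 0, 0, 0, -1, 0, 0, 0, 0, 0, 0, 0, 0, 0, 0, 0, 0, 0, 0, 0])

```text
clock: 11.88
position: [0.6003, -0.3322, -0.0225]
ee_rot: [2.225, 2.218, 0.0]
force: [-2.4, 0.6, 3.0]
width: 0.395
gripper_force: 15.0
```

Contact (3 N). Release, then rise.

Emit:
carry_out(increments=[0, 0, 0, 0, 0, 0, 0, 0, 0, 0, 0, 0, 0, 0, 0, 0, 0, 0, 0, 0, 0, 0, 0, 0], grip=0.3)

```text
clock: 12.38
position: [0.6003, -0.3322, -0.0227]
ee_rot: [-2.225, -2.218, 0.0]
force: [0.3, 0.1, 0.2]
width: 0.698
gripper_force: 0.0
```

Emit:
carry_out(increments=[0, 0, 10, 0, 0, 0, 0, 0, 15, 0, 0, 0, 0, 0, 20, 0, 0, 0, 0, 0, 20, 0, 0, 0, -19.8, 8.8, 0, 0, 0, 0, -19.8, 8.8, 0, 0, 0, 0, -19.8, 8.8, 0, 0, 0, 0, -19.8, 8.8, 0, 0, 0, 0, -19.8, 8.8, 0, 0, 0, 0, -19.8, 8.8, 0, 0, 0, 0, 0, 0, 0, 0, 0, 0, 0, 0, 0, 0, 0, 0])

```text
clock: 13.88
position: [0.4828, -0.2799, 0.0433]
ee_rot: [2.223, 2.217, 0.001]
force: [-0.1, -0.4, 0.4]
width: 0.699
gripper_force: 0.0
```

Run:
```python
from h import *
im=vision.get_image("top"); cv2.imwrite("pics/t2.png",cv2.resize(np.hstack([im[140:240,300:480],vision.get_image("side")[220:320,290:470]])[:,:,::-1],None,fx=2.2,fy=2.2))
```

```text
(no output)
```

View pics/t2.png

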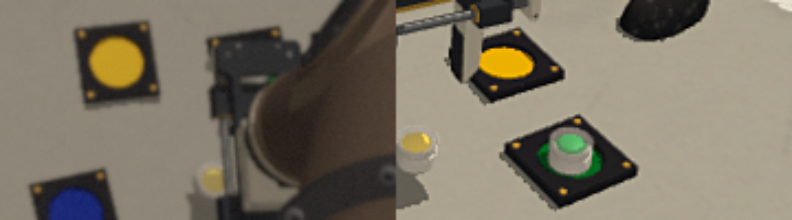

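The green jar stands upright in the middle of the green recess. The gripper is over the yellow jar, so I'll descend and grip.

Emit:
carry_out(increments=[-0.5, 0, -15, 0, 0, 0, 0, 0, -15, 0, 0, 0, 0, 0, -15, 0, 0, 0, 0, 0, -10, 0, 0, 0, 0, 0, -8, 0, 0, 0, 0, 0, -6, 0, 0, 0, 0, 0, 0, 0, 0, 0, 0, 0, 0, 0, 0, 0])

```text
clock: 14.98
position: [0.4813, -0.2795, -0.0263]
ee_rot: [2.225, 2.218, 0.0]
force: [0.6, 0.2, -0.4]
width: 0.699
gripper_force: 0.0
```

Emit:
carry_out(increments=[0, 0, 0, 0, 0, 0, 0, 0, 0, 0, 0, 0, 0, 0, 0, 0, 0, 0, 0, 0, 0, 0, 0, 0, 0, 0, 0, 0, 0, 0, 0, 0, 0, 0, 0, 0], grip=1, newtons=15)

```text
clock: 15.72
position: [0.4811, -0.2794, -0.0266]
ee_rot: [2.225, 2.218, 0.0]
force: [0.9, 0.3, 2.5]
width: 0.392
gripper_force: 15.0
```

Emit:
carry_out(increments=[0, 0, 10, 0, 0, 0, 0, 0, 20, 0, 0, 0, 0, 0, 20, 0, 0, 0, 0, 0, 10, 0, 0, 0, 26, 18.2, 0, 0, 0, 0, 26, 18.2, 0, 0, 0, 0, 26, 18.2, 0, 0, 0, 0, 26, 18.2, 0, 0, 0, 0, 26, 18, 0, 0, 0, 0, 0, 0, 0, 0, 0, 0, 0, 0, -15, 0, 0, 0, 0, 0, -15, 0, 0, 0, 0, 0, -12, 0, 0, 0, 0, 0, -7, 0, 0, 0, 0, 0, -3, 0, 0, 0, 0, 0, -2, 0, 0, 0, 0, 0, 0, 0, 0, 0, 0, 0, 0, 0, 0, 0])

```text
clock: 17.98
position: [0.6113, -0.1886, -0.0203]
ee_rot: [2.225, 2.218, 0.001]
force: [-1.0, 0.2, -0.3]
width: 0.397
gripper_force: 15.0
```

Emit:
carry_out(increments=[0, 0, -1, 0, 0, 0, 0, 0, -1, 0, 0, 0, 0, 0, 0, 0, 0, 0, 0, 0, 0, 0, 0, 0])

```text
clock: 18.48
position: [0.6111, -0.1886, -0.0225]
ee_rot: [2.225, 2.218, 0.0]
force: [-1.3, -0.2, 3.1]
width: 0.395
gripper_force: 15.0
```

Emit:
carry_out(increments=[0, 0, 0, 0, 0, 0, 0, 0, 0, 0, 0, 0, 0, 0, 0, 0, 0, 0, 0, 0, 0, 0, 0, 0], grip=0.3)

```text
clock: 18.98
position: [0.611, -0.1886, -0.0227]
ee_rot: [-2.225, -2.218, 0.0]
force: [0.2, 0.3, -0.7]
width: 0.694
gripper_force: 0.0
```

Emit:
carry_out(increments=[0, 0, 10, 0, 0, 0, 0, 0, 15, 0, 0, 0, 0, 0, 20, 0, 0, 0, 0, 0, 20, 0, 0, 0, -25.7, 30.7, 0, 0, 0, 0, -25.7, 30.7, 0, 0, 0, 0, -25.7, 30.7, 0, 0, 0, 0, -25.7, 30.7, 0, 0, 0, 0, -25.7, 30.7, 0, 0, 0, 0, -25.6, 30.6, 0, 0, 0, 0, 0, 0, 0, 0, 0, 0, 0, 0, 0, 0, 0, 0])

```text
clock: 20.48
position: [0.4582, -0.0047, 0.0434]
ee_rot: [2.224, 2.217, 0.003]
force: [-0.1, -0.6, 1.3]
width: 0.7
gripper_force: 0.0
```

Emit:
carry_out(increments=[0, 0, -15, 0, 0, 0, 0, 0, -15, 0, 0, 0, 0, 0, -15, 0, 0, 0, 0, 0, -10, 0, 0, 0, 0, 0, -8, 0, 0, 0, 0, 0, -6, 0, 0, 0, 0, 0, 0, 0, 0, 0, 0, 0, 0, 0, 0, 0])

```text
clock: 21.48
position: [0.4571, -0.0045, -0.0264]
ee_rot: [2.225, 2.218, 0.001]
force: [0.2, -0.1, 1.0]
width: 0.696
gripper_force: 0.0
```

Emit:
carry_out(increments=[0, 0, 0, 0, 0, 0, 0, 0, 0, 0, 0, 0, 0, 0, 0, 0, 0, 0, 0, 0, 0, 0, 0, 0, 0, 0, 0, 0, 0, 0, 0, 0, 0, 0, 0, 0], grip=1, newtons=15)

```text
clock: 22.22
position: [0.457, -0.0045, -0.0266]
ee_rot: [2.225, 2.218, 0.0]
force: [0.1, -0.1, 2.0]
width: 0.39
gripper_force: 15.0
```

Emit:
carry_out(increments=[0, 0, 10, 0, 0, 0, 0, 0, 20, 0, 0, 0, 0, 0, 20, 0, 0, 0, 0, 0, 10, 0, 0, 0, 2.3, 36.9, 0, 0, 0, 0, 2.3, 36.9, 0, 0, 0, 0, 2.3, 36.9, 0, 0, 0, 0, 2.3, 36.9, 0, 0, 0, 0, 2.3, 36.9, 0, 0, 0, 0, 2.3, 36.9, 0, 0, 0, 0, 2.3, 36.9, 0, 0, 0, 0, 2.3, 36.7, 0, 0, 0, 0, 0, 0, 0, 0, 0, 0, 0, 0, 0, 0, 0, 0])

```text
clock: 23.98
position: [0.475, 0.2896, 0.0331]
ee_rot: [2.225, 2.218, -0.002]
force: [0.2, -1.6, 0.2]
width: 0.394
gripper_force: 15.0
```

Emit:
carry_out(increments=[0, 0, -15, 0, 0, 0, 0, 0, -15, 0, 0, 0, 0, 0, -12, 0, 0, 0, 0, 0, -7, 0, 0, 0, 0, 0, -3, 0, 0, 0, 0, 0, -2, 0, 0, 0, 0, 0, 0, 0, 0, 0, 0, 0, -1, 0, 0, 0, 0, 0, -1, 0, 0, 0, 0, 0, 0, 0, 0, 0, 0, 0, 0, 0, 0, 0])

```text
clock: 25.35
position: [0.4754, 0.2906, -0.0225]
ee_rot: [2.225, 2.218, 0.001]
force: [0.6, 0.1, 1.9]
width: 0.394
gripper_force: 15.0
```

Emit:
carry_out(increments=[0, 0, 0, 0, 0, 0, 0, 0, 0, 0, 0, 0, 0, 0, 0, 0, 0, 0, 0, 0, 0, 0, 0, 0], grip=0.3)

```text
clock: 25.85
position: [0.4753, 0.2905, -0.0227]
ee_rot: [2.225, 2.218, -0.0]
force: [0.7, -0.5, -0.9]
width: 0.692
gripper_force: 0.0
```

Emit:
carry_out(increments=[0, 0, 10, 0, 0, 0, 0, 0, 15, 0, 0, 0, 0, 0, 20, 0, 0, 0, 0, 0, 20, 0, 0, 0, 23.3, -29.8, 0, 0, 0, 0, 23.3, -29.8, 0, 0, 0, 0, 23.3, -29.8, 0, 0, 0, 0, 23.3, -29.8, 0, 0, 0, 0, 23.3, -29.8, 0, 0, 0, 0, 23.2, -29.5, 0, 0, 0, 0, 0, 0, 0, 0, 0, 0, 0, 0, 0, 0, 0, 0])

```text
clock: 27.35
position: [0.6148, 0.1127, 0.043]
ee_rot: [-2.225, -2.218, -0.001]
force: [-0.0, 0.9, -0.7]
width: 0.7
gripper_force: 0.0
```

Emit:
carry_out(increments=[0, 0, -15, 0, 0, 0, 0, 0, -15, 0, 0, 0, 0, 0, -15, 0, 0, 0, 0, 0, -10, 0, 0, 0, 0, 0, -8, 0, 0, 0, 0, 0, -6, 0, 0, 0, 0, 0, 0, 0, 0, 0, 0, 0, 0, 0, 0, 0])

```text
clock: 28.35
position: [0.6153, 0.112, -0.0263]
ee_rot: [2.225, 2.218, 0.001]
force: [0.5, 0.7, -0.8]
width: 0.702
gripper_force: 0.0
```

Emit:
carry_out(increments=[0, 0, 0, 0, 0, 0, 0, 0, 0, 0, 0, 0, 0, 0, 0, 0, 0, 0, 0, 0, 0, 0, 0, 0, 0, 0, 0, 0, 0, 0, 0, 0, 0, 0, 0, 0], grip=1, newtons=15)

```text
clock: 29.1
position: [0.6151, 0.112, -0.0265]
ee_rot: [2.225, 2.218, 0.0]
force: [-0.6, -0.1, 1.6]
width: 0.391
gripper_force: 15.0
```

Emit:
carry_out(increments=[0, 0, 10, 0, 0, 0, 0, 0, 20, 0, 0, 0, 0, 0, 20, 0, 0, 0, 0, 0, 10, 0, 0, 0, -20.5, -31.2, 0, 0, 0, 0, -20.5, -31.2, 0, 0, 0, 0, -20.5, -31.2, 0, 0, 0, 0, -20.5, -31.2, 0, 0, 0, 0, -20.5, -31.2, 0, 0, 0, 0, -20.5, -31.2, 0, 0, 0, 0, -20.5, -31.2, 0, 0, 0, 0, -20.4, -31.5, 0, 0, 0, 0, 0, 0, 0, 0, 0, 0, 0, 0, 0, 0, 0, 0])

```text
clock: 30.85
position: [0.4517, -0.1375, 0.0337]
ee_rot: [2.225, 2.218, 0.001]
force: [0.8, -0.1, -0.3]
width: 0.394
gripper_force: 15.0
```

Emit:
carry_out(increments=[0, 0, -15, 0, 0, 0, 0, 0, -15, 0, 0, 0, 0, 0, -12, 0, 0, 0, 0, 0, -7, 0, 0, 0, 0, 0, -3, 0, 0, 0, 0, 0, -2, 0, 0, 0, 0, 0, 0, 0, 0, 0, 0, 0, -1, 0, 0, 0, 0, 0, -1, 0, 0, 0, 0, 0, 0, 0, 0, 0, 0, 0, 0, 0, 0, 0])

```text
clock: 32.22
position: [0.4511, -0.1379, -0.0226]
ee_rot: [2.225, 2.218, 0.0]
force: [0.7, 0.1, -0.1]
width: 0.393
gripper_force: 15.0
```

Emit:
carry_out(increments=[0, 0, 0, 0, 0, 0, 0, 0, 0, 0, 0, 0, 0, 0, 0, 0, 0, 0, 0, 0, 0, 0, 0, 0], grip=0.3)

```text
clock: 32.72
position: [0.4511, -0.1379, -0.0227]
ee_rot: [-2.225, -2.218, -0.0]
force: [0.3, -0.3, 0.0]
width: 0.694
gripper_force: 0.0
```

Emit:
carry_out(increments=[0, 0, 10, 0, 0, 0, 0, 0, 15, 0, 0, 0, 0, 0, 20, 0, 0, 0, 0, 0, 40, 0, 0, 0, 0, 0, 40, 0, 0, 0, 0, 45, 30, 0, 0, 0, 0, 45, 0, 0, 0, 0, 0, 45, 0, 0, 0, 0, 0, 45, 0, 0, 0, 0, 0, 45, 0, 0, 0, 0, 0, 45, 0, 0, 0, 0, 0, 45, 0, 0, 0, 0, 0, 45, 0, 0, 0, 0, -10, 45, 0, 0, 0, 0, -10, 45, 0, 0, 0, 0, -10, 45, 0, 0, 0, 0, 0, 0, 0, 0, 0, 0])

```text
clock: 34.85
position: [0.4193, 0.3612, 0.1333]
ee_rot: [-2.218, -2.224, -0.002]
force: [-0.7, 0.0, -0.7]
width: 0.702
gripper_force: 0.0
```

Run:
```python
from h import *
s=vision.get_image("side"); t=vision.get_image("top")
cv2.imwrite("pics/f.png",cv2.resize(np.hstack([t[130:330,100:450],s[120:320,180:430]])[:,:,::-1],None,fx=1.33,fy=1.33))
T={"red":(475.5,290.5),"blue":(451.2,-138),"yellow":(611,-188.6),"green":(600.5,-332)}
h=cv2.cvtColor(t,cv2.COLOR_RGB2HSV)
# bright stone on top of felt: px nearest the tray
for n in("top","side"):
  for k,sz,c in blobs(n,s if n=="side" else t): print(n,k,sz,c.round(1),(ray(n,*c,.022)[:2]*1e3).round(1))
```

```text
top red [24, 24, 188] [148.4 230.7] [473.6 277.1]
top red [9, 9, 67] [142.2 229.9] [475.8 291.6]
top orange [18, 17, 250] [187.4 216.1] [504.9 188.3]
top orange [14, 9, 89] [ 90.5 223.6] [492.4 415.9]
top yellow [26, 24, 268] [351.9 168.6] [ 604.6 -184.3]
top yellow [10, 10, 78] [353.6 165.8] [ 611.  -188.6]
top yellow [4, 16, 34] [ 46.6 217.8] [508.2 528.1]
top green [10, 18, 64] [405.9 168.5] [ 601.9 -308.3]
top blue [25, 23, 190] [333.3 236.7] [ 451.1 -135. ]
top blue [19, 3, 56] [349.2 279. ] [ 358.5 -165.4]
side red [9, 4, 28] [216.  156.5] [474.9 291.1]
side orange [16, 17, 141] [206.7 136.1] [484.6 433. ]
side orange [15, 14, 189] [237.8 174.6] [499.7 169.7]
side yellow [9, 9, 44] [554.8  17.5] [2650.  1273.6]
side yellow [19, 7, 28] [548.1  67. ] [1929.2  588.1]
side yellow [33, 7, 94] [172.6  67.5] [ 522.8 1145.8]
side yellow [12, 8, 71] [339.4 241.4] [ 610.6 -188.4]
side yellow [27, 13, 107] [340.  250.1] [ 598.1 -216.2]
side green [13, 7, 63] [369.2 284. ] [ 601.3 -330.5]
side green [13, 12, 50] [378.3 295.8] [ 600.4 -365.1]
side blue [11, 7, 49] [258.8 244.1] [ 451.1 -136.7]
side blue [14, 13, 52] [267.4 253.2] [ 457.  -172.7]
side blue [8, 10, 26] [249.3 252.2] [ 424.1 -156.3]
side blue [14, 29, 104] [222.1 275.6] [ 352.8 -207.9]
```

View pics/f.png

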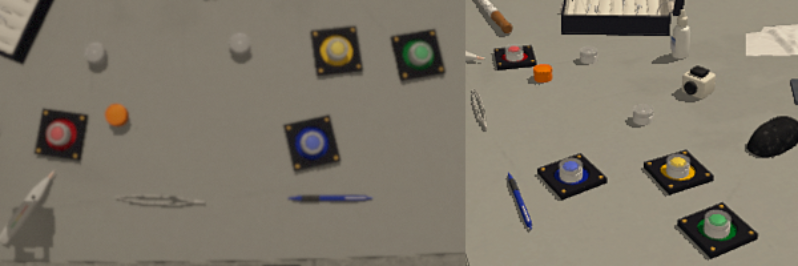

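All four jars stand upright on their own felt, within 2 mm of centre at the right height. The empties have not moved, and the arm is clear.

```bash
python3 -c "
from cell import arm; print(arm.sign_off())"
```

```text
the job is handed in; nothing more can be done
None
```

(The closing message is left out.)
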